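# Clamp the small board against its stop

### The arm

A 6-joint arm with a two-finger parallel gripper is mounted at the origin on a cart in front of the work surface, level with it; the furniture and walls round the work are solid. World frame = base frame: x ahead of the robot, y to its left, z up, the work surface at z = 0. Lengths are in m, angles in rad, forces in N, time in s.
With the tool pointing down it reaches from about 0.2 to 0.875 m from the base axis. Payload 3.4 kg.
Tool frame: the origin (TCP) lies between the finger pads; the fingertips stand 25 mm ahead of it and the grasp point (between the pads) lies 6 mm ahead of it (r.nose_length is the z of the fingertips in the tool frame, in m); z points along the fingers, y is the line along which they close (so a half turn about z gives the same grasp; the last joint's range is limited). The gripper opens to 94 mm and grips with 3 to 60 N. Pads are 16 mm wide; open, the fingers measure 119 mm over their backs; the gripper's body (75 mm by 177 mm) begins 78 mm behind the grasp point.
Start: joints at [-1.442, 0.276, 1.505, -0, 1.361, -0.121], TCP at [0.142, -0.557, 0.23] pointing down, gripper open.
Joint ranges: [-2.89, 2.89], [-0.75, 2.08], [0.22, 2.7], [-1.18, 4.32], [0.11, 2.71], [-2.7, 2.7]. Speed limits (rad/s): [2.57, 2.57, 3.14, 3.14, 3.14, 3.14].

### API

Orientations are given as a unit quaternion [w, x, y, z].
In Python, from plant import r, gripper_to, inverse_kinematics, vision, models, telemetry gives the robot as it stands. Calls block until the motion is done:
- r.move_to(position, orientation): joint-space move of the TCP to a pose.
- r.move_l(position, rot=None, vel=0.15, guard=None): straight line of the TCP; rot=None keeps the orientation; vel is the mean speed in m/s. With guard (N) it stops when the force on the tool has changed by that much, and returns True; else False.
- r.movej(angles): joint-space move.
- gripper_to(opening, f_grip=None): finger opening in m; f_grip is the grip in N (None keeps the last); returns when the fingers have stopped.
- r.hold(seconds).
- inverse_kinematics(position, orientation): joint angles nearest the present ones, or None.
- vision.snapshot(name): name is "side" or "top" or "wrist"; returns the picture (480x640x3 uint8, red, green, blue); there is no depth.
- vision.get_calibration(name): a dict with "fx", "fy", "cx", "cy" (pixels), "position" and "orientation" of the camera in the world. Camera axes: x right, y down, z forward; pixel columns grow to the right and rows downward; lengths in m; the calibration is good to about 2 mm. A picture is of the moment at which its call begins: read the wrist's pose just before it. get_calibration takes no time and is no camera call; for the wrist camera it gives the pose at the moment of the call.
A pose or a line that the arm cannot do raises r.PlanningError and nothing moves.
- r.sign_off(): hands the job in; it is judged then, once.
Trained networks look in the newest picture that a camera, given by its name, has taken for a name from the list of things; names that differ only in an ending like _2 or _b are one class to them, and where a whole thing is asked for, a point or a joint stands for the part that bears it (a point fixed in the world has none). Each returns a list of dicts, best first, with "score" (0 to 1); they miss things now and then, are a little off and sometimes report something else, mostly with a low value. They report only what shows in the picture. A call takes as long as a camera call. They do not tell look-alikes from the thing itself.
- models.boxes_of(thing, camera): "at" ([x, y, z] in m, in world coordinates, good to about 4 mm: the middle of the surface that is visible of it).
- models.regions_of(thing, camera): "pixels" (480x640 bool, what is visible of it).
- models.mark_of(thing, camera): "at" ([x, y, z] in m, in world coordinates, good to about 4 mm: a listed point, or the origin of a listed thing).
Readings, each from a call of its own:
- telemetry.current_t(): time.
- telemetry.current_joints(): joint angles.
- telemetry.current_dq(): joint speeds.
- telemetry.current_joint_efforts(): joint torques, N m.
- telemetry.current_ee_pos(): TCP position.
- telemetry.current_tool_rot(): TCP orientation.
- telemetry.current_wrist_force(): force on the tool from outside, world axes, zero at the start.
- telemetry.current_torque(): the same for the moment, N m.
- telemetry.current_opening(): finger opening in m.
- telemetry.current_finger_force(): force on a finger pad.
Only numpy, scipy, OpenCV 4.12 (cv2) and the standard library are available. Lean on these libraries where they do the work, as an engineer would, in place of code of your own. Each camera call takes 0.05 s, during which the arm holds its last target. There are 200 camera calls.

### The job

Make the small wooden board fast for chopping: push it along the worktop until its long edge lies flat against the stop rail, roughly centred under the raised toggle clamp, and then flip the clamp's T-handle over past its centre toward the board so that it snaps down and presses on the board. Only push with the fingers: do not lift the board, and leave the other things on the worktop where they are.

Things in the scene. Friction and masses are not known exactly. Their poses are not given: they have to be found in the camera images.
- stop: Wooden stop fixed to the worktop: front rail 180 x 16 mm, 24 mm high; behind it a 12 mm high foot board to 92 mm behind the rail's front face, with a steel toggle clamp on its middle. Origin: middle of the rail's front face at worktop level. x: level, square to that face, pointing from the board into the rail; y along the rail; z up. Clamp pivot: pin along y at (34, 0, 44) mm.
- board: Loose plain wooden board 70 mm (its x) by 136 mm (its y) by 16 mm thick, about 0.1 kg, lying flat in front of the rail with a long edge towards it (its +x side), askew by up to about 15 degrees. Origin: centre of its underside. Flat against the rail its origin is at x = -35 mm in the stop's frame.
- clamp (a joint): Clamp lever's hinge, rad. 0: open, T-handle leaning 0.55 back from upright (away from the board), clamp arm raised above the rail. Grows as the handle goes forward over the board. A spring drives it away from 0.5 (handle about upright) to either side; 6 N at the crossbar moves it. Past 0.5 it snaps shut by itself: 1.05 with the foot on the board, 1.15 with nothing under it.
- clamp_bar (a point): Middle of the T-handle's black crossbar, 76 mm long parallel to the rail, 16 mm thick (22 mm over the middle 24 mm). Swings at 90 mm radius about the pivot. Open: 81 mm behind the rail's front face, 121 mm above the worktop; upright: 134 mm up; closed: 9 mm in front of that face, 123 mm up. Below it a steel bar 16 mm wide; free behind.
- clamp_foot (a point): Middle of the underside of the clamp arm's black rubber foot, 20 mm across. With the clamp closed on the board it lies 28 mm in front of the rail, 16 mm above the worktop.
- garlic_1: Bystander: garlic bulb, 60 mm wide, 58 mm high. Origin: centre of its underside.
- tin_1: Bystander: round tin, 57 mm across, 72 mm high. Origin: centre of its underside.
- matchbox: Bystander: matchbox, 37 x 56 x 16 mm. Origin: centre of its underside.
- jam_jar: Bystander: jam jar with a lid, 71 mm across, 89 mm high. Origin: centre of its underside.
- mug_1: Bystander: small white cup, 62 mm across, 88 mm over the handle, 50 mm high. Origin: centre of its underside.
- spice_jar_2: Bystander: small spice jar with a dark cap, 41 mm across, 105 mm high. Origin: centre of its underside.
There are look-alikes about, which are no part of the job. Of the things that look like the board, take the one that is farthest to the robot's right at the start.

How it is judged:
On the way, in this order (a step that is already met when the one before it is completed fails the run):
1. the board lies against the rail while the clamp is still open (x of board in the frame of stop above -0.04 m and angle between the x axis of board and the x axis of stop, either way round below 0.05 rad and y of board in the frame of stop between -0.05 and 0.05 m and value of joint clamp below 0.4 rad), for 0.1 s.
2. the clamp has been flipped past its centre (value of joint clamp above 0.7 rad), for 0.1 s.
At the end, for the whole second after the job is handed in: The board rests flat, its edge within 5 mm of the rail and parallel within 0.05 rad, its middle within 50 mm of the clamp sideways; the clamp is snapped over (joint 0.95 to 1.11) and stop and clamp press on the board with more than 2 N (x of board in the frame of stop above -0.04 m and angle between the x axis of board and the x axis of stop, either way round below 0.05 rad and y of board in the frame of stop between -0.05 and 0.05 m and value of joint clamp between 0.95 and 1.11 rad and contact force between stop and board above 2 N and linear speed of board below 0.01 m/s and height (world z) of board below 0.006 m); the robot touches nothing.
It fails at once if the board is lifted or tipped up (height (world z) of board above 0.012 m or angle between board's own z axis and vertical above 0.2 rad).
It fails at once if a bystander is moved by more than 20 mm (distance of any of garlic_1, tin_1, matchbox, jam_jar, mug_1, spice_jar_2 from where it was at the start of the episode above 0.02 m).
It also fails if it takes over 42 s, if anything falls off the work surface, if the arm or the gripper's body presses on something with over 40 N, if the wrist force passes 120 N, or if a joint passes its speed limit or range.

## Working session

There is one attempt and no reset: what is moved stays moved. The work goes in short steps, each a Python script; the robot and the scene stay as the last script left them, time stands still between calls to the robot, and variables do not carry over. Pictures are saved under pics/ and viewed, at most 10 in all, crops included, and the job is handed in when it is done.

```bash
mkdir -p pics; ls
python3 - <<'E'
from plant import r, vision, models, telemetry
import cv2,numpy as np
for c in ["top","side"]:
    im=vision.snapshot(c); cv2.imwrite(f"pics/{c}0.png",im[...,::-1])
    k=vision.get_calibration(c); print(c,{a:np.round(b,4).tolist() for a,b in k.items()})
    for n in ["board","stop","clamp_bar","clamp_foot","garlic_1","tin_1","matchbox","jam_jar","mug_1","spice_jar_2"]:
        print(n,[(np.round(d["at"],3).tolist(),round(d["score"],2)) for d in models.mark_of(n,c)])
print(telemetry.current_t())
E
```

```text
pics
top {'fx': 601.8418, 'fy': 601.8418, 'cx': 318.8741, 'cy': 258.1231, 'position': [0.4812, 0.1497, 1.1288], 'orientation': [0.023, -0.6977, 0.7158, -0.0193]}
board [([0.379, 0.298, -0.001], 0.85), ([0.563, -0.031, 0.0], 0.77)]
stop [([0.538, 0.054, -0.0], 0.95)]
clamp_bar [([0.526, 0.135, 0.122], 0.87), ([0.68, 0.168, 0.001], 0.49)]
clamp_foot [([0.528, 0.133, 0.122], 0.64), ([0.54, 0.029, 0.084], 0.62), ([0.539, 0.056, 0.002], 0.36)]
garlic_1 [([0.394, 0.079, 0.001], 0.84)]
tin_1 [([0.691, -0.026, -0.001], 0.56)]
matchbox [([0.524, 0.214, -0.004], 0.79), ([0.539, 0.052, -0.003], 0.37)]
jam_jar [([0.403, -0.013, -0.001], 0.69), ([0.56, -0.032, 0.0], 0.63)]
mug_1 [([0.68, 0.069, 0.001], 0.88)]
spice_jar_2 [([0.684, 0.168, -0.0], 0.79), ([0.563, -0.031, -0.0], 0.2)]
side {'fx': 586.6598, 'fy': 586.6598, 'cx': 316.7755, 'cy': 250.23, 'position': [0.7066, -0.7246, 0.5849], 'orientation': [-0.5144, 0.8522, 0.0806, -0.0526]}
board [([0.561, -0.029, 0.001], 0.85), ([0.375, 0.297, -0.002], 0.59)]
stop [([0.536, 0.048, 0.002], 0.9), ([0.678, 0.069, 0.003], 0.32)]
clamp_bar [([0.529, 0.134, 0.122], 0.59)]
clamp_foot [([0.536, 0.028, 0.083], 0.65)]
garlic_1 [([0.394, 0.076, -0.001], 0.62), ([0.562, -0.03, 0.0], 0.5), ([0.538, 0.028, 0.084], 0.28)]
tin_1 [([0.692, -0.028, 0.001], 0.95)]
matchbox [([0.52, 0.214, 0.003], 0.82), ([0.4, -0.019, 0.001], 0.28)]
jam_jar [([0.401, -0.02, 0.002], 0.56), ([0.564, -0.03, 0.002], 0.25)]
mug_1 [([0.68, 0.068, 0.004], 0.72)]
spice_jar_2 [([0.675, 0.167, 0.002], 0.91)]
1.1
```

View pics/top0.png

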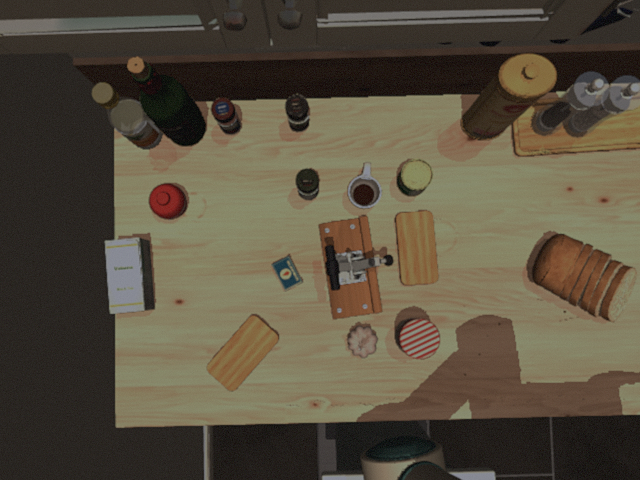

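View pics/side0.png

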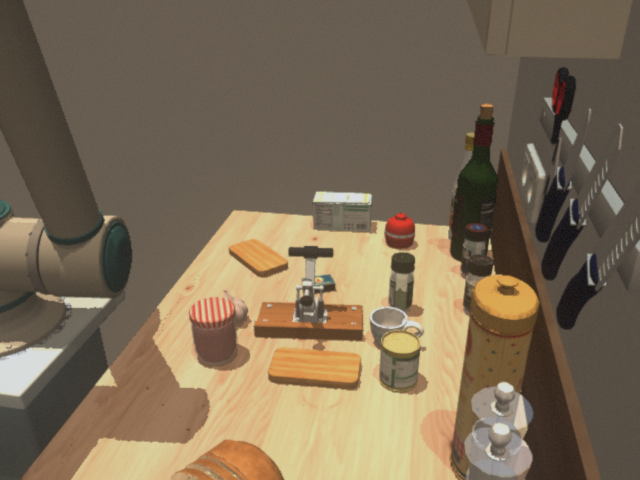

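The top view shows the target board at about (417,247), a stop with raised clamp at (352,267), its crossbar at (333,264), and a look-alike board at (243,352). The side view shows jar and tin flanking the board, with a clear gap in front of it. Next I'll measure the rail and board angles from the masks.

```bash
cat > h.py <<'E'
from plant import r, gripper_to, inverse_kinematics, vision, models, telemetry
import numpy as np, cv2
from scipy.spatial.transform import Rotation as R
def px2w(cam,uv,z):
    k=vision.get_calibration(cam); q=np.roll(k["orientation"],-1)
    uv=np.atleast_2d(uv); d=np.c_[(uv[:,0]-k["cx"])/k["fx"],(uv[:,1]-k["cy"])/k["fy"],np.ones(len(uv))]
    d=R.from_quat(q).apply(d); p=np.array(k["position"])
    return p+d*((z-p[2])/d[:,2])[:,None]
def masks(cam,thing): return [d["pixels"] for d in models.regions_of(thing,cam)]
def rect(cam,m,z):
    v,u=np.nonzero(m); w=px2w(cam,np.c_[u,v],z)[:,:2]
    (c,s,a)=cv2.minAreaRect((w*1000).astype(np.float32)); b=cv2.boxPoints((c,s,a))
    e=max((b[1]-b[0],b[2]-b[1]),key=np.linalg.norm); e=e/np.linalg.norm(e); e=e if e[0]<0 else -e
    return np.array(c)/1000,np.array(s),e      # centre, sides mm, long direction (pointing -x)
def edge(cam,m,z):  # line through the rail's front top edge (rightmost pixels of the rows)
    rows=np.nonzero(m.any(1))[0]; uv=np.array([(np.nonzero(m[v])[0].max()+.5,v) for v in rows],float)
    w=px2w(cam,uv,z)[:,:2]; x=w[:,0]; ok=(x>x.min()+.008)&(x<x.max()-.008)&(abs(x-x.mean())>.035)
    vx,vy,x0,y0=cv2.fitLine((w[ok]*1000).astype(np.float32),cv2.DIST_HUBER,0,.01,.01).ravel()
    e=np.array([vx,vy]); e=e if e[0]<0 else -e
    return np.array([x0,y0])/1000,e,(x.min(),x.max())
E
python3 - <<'E'
from h import *
for c in ["top","side"]:
    im=vision.snapshot(c)
    for m in masks(c,"board"): print(c,"board",m.sum(),*rect(c,m,.016))
    for m in masks(c,"stop"):
        print(c,"stop",m.sum())
        if c=="top": print(edge(c,m,.024)); print(rect(c,m,.018))
    for n in ["clamp_bar","clamp_foot"]: print(n,[(np.round(d["at"],4),round(d["score"],2)) for d in models.mark_of(n,c)])
print(telemetry.current_t())
E
```

```text
top board 2732 [ 0.56262109 -0.02537527] [135.52545166  70.90907288] [-0.99857575 -0.05335189]
top stop 5103
(array([0.5324249 , 0.05170517], dtype=float32), array([-0.99141157, -0.13077879], dtype=float32), (np.float64(0.4350064761624954), np.float64(0.6230443869498977)))
(array([0.53120117, 0.08224123]), array([181.50085449, 127.71352386]), array([-0.991212 , -0.1322832], dtype=float32))
clamp_bar [(array([0.5234, 0.1336, 0.1206]), 0.63)]
clamp_foot [(array([0.5365, 0.0323, 0.0841]), 0.93)]
side board 3254 [ 0.56400513 -0.03641947] [137.18878174  88.49713135] [-0.99718136 -0.07502931]
side board 1373 [0.37937189 0.28752902] [ 81.99880981 159.87535095] [-0.7178337  0.6962146]
side stop 4788
clamp_bar [(array([0.5272, 0.1337, 0.1248]), 0.85)]
clamp_foot [(array([0.5352, 0.0305, 0.0853]), 0.66), (array([0.6796, 0.0686, 0.0017]), 0.51)]
1.6
```

```bash
cat >> h.py <<'E'
S=np.array([.536,.052]); EY=np.array([-.9914,-.131]); EX=np.array([-.131,.9914])
def pose(tip,tilt=0.,sgn=1):   # fingertip (stop frame, m) and lean -> TCP pose; fingers spread along the rail
    ex=np.r_[EX,0]; z=np.array([0,0,-np.cos(tilt)])+np.sin(tilt)*ex; y=sgn*np.r_[EY,0]
    M=np.c_[np.cross(y,z),y,z]; p=np.r_[S+tip[0]*EX+tip[1]*EY,tip[2]]-r.nose_length*z
    return p,np.roll(R.from_matrix(M).as_quat(),1)
def state():
    print("t",telemetry.current_t(),"tcp",np.round(telemetry.current_ee_pos(),4),"F",np.round(telemetry.current_wrist_force(),2))
E
python3 - <<'E'
from h import *
T=np.deg2rad(15)
for s in (1,-1):
    print(s,*[inverse_kinematics(*pose(t,a,s)) for t,a in [((-.165,-.012,.2),T),((-.165,-.012,.007),T),((-.07,-.012,.007),T),((.12,0,.2),0),((.12,0,.11),0),((.03,0,.11),0)]],sep="\n")
q=inverse_kinematics(*pose((-.165,-.012,.2),T,1)); s=1
q2=inverse_kinematics(*pose((-.165,-.012,.2),T,-1)); 
now=np.array(telemetry.current_joints())
if q is None or (q2 is not None and abs(q2-now).sum()<abs(q-now).sum()): s=-1
print("sign",s)
r.move_to(*pose((-.165,-.012,.2),T,s)); state()
r.move_l(pose((-.165,-.012,.007),T,s)[0],vel=.12); state()
print(r.move_l(pose((-.066,-.012,.007),T,s)[0],vel=.04,guard=8)); state()
for c in ["top","side"]:
    im=vision.snapshot(c); cv2.imwrite(f"pics/{c}1.png",im[...,::-1])
    if c=="top":
        for m in masks(c,"board"): print("board",m.sum(),*rect(c,m,.016))
E
```

```text
1
[-0.45839304  0.35306538  1.43718643  0.21733265  1.50095638  2.52028766]
[-0.45839304  0.52037454  1.68773614  0.24455128  1.09384668  2.42163383]
[-0.32016903  0.47667913  1.77591157  0.27634612  1.02274758  2.52958917]
None
None
None
-1
[-0.45839304  0.35306538  1.43718643  0.21733265  1.50095638 -0.62130499]
[-0.45839304  0.52037454  1.68773614  0.24455128  1.09384668 -0.71995883]
[-0.32016903  0.47667913  1.77591157  0.27634612  1.02274758 -0.61200349]
[ 1.90426703e-01  2.37946125e-01  1.57198196e+00 -4.44089210e-16
  1.33166457e+00  5.90514080e-02]
[ 1.90426703e-01  3.06282485e-01  1.71255549e+00 -4.44089210e-16
  1.12275468e+00  5.90514080e-02]
[ 2.31570753e-02  2.93334496e-01  1.73233345e+00 -4.44089210e-16
  1.11592471e+00 -1.08218220e-01]
sign -1
t 3.8 tcp [ 0.5702 -0.1174  0.2241] F [-1.33 -0.14 -0.11]
t 5.5583 tcp [ 0.5708 -0.1166  0.0318] F [-0.41 -0.5   0.58]
True
t 7.4667 tcp [ 0.5591 -0.032   0.0309] F [ 0.74 -2.25  1.86]
board 2865 [0.37688882 0.30000259] [ 72.60831451 137.78579712] [-0.7367954  0.6761157]
board 2548 [0.55329559 0.01991462] [135.77444458  69.54911804] [-0.99244523 -0.12268811]
board 1074 [0.52780841 0.08182964] [124.00941467  81.4768219 ] [-0.02599359 -0.9996621 ]
board 4945 [0.53079425 0.08224742] [179.61653137 125.13041687] [-0.99246407 -0.12253604]
```

Run:
```python
from h import *
T=np.deg2rad(15); s=-1
p=np.array(telemetry.current_ee_pos())
print(r.move_l(p+.006*np.r_[EX,0],vel=.02,guard=10)); state()
print("tip x",(telemetry.current_ee_pos()[:2]-S)@EX+r.nose_length*np.sin(T))
r.move_l(pose((-.13,-.012,.007),T,s)[0],vel=.1)
r.move_l(pose((-.13,-.012,.19),T,s)[0],vel=.15); state()
for c in ["top","side"]:
    im=vision.snapshot(c); cv2.imwrite(f"pics/{c}2.png",im[...,::-1])
    print(c,[(np.round(d["at"],4),round(d["score"],2)) for d in models.mark_of("board",c)])
    print([(np.round(d["at"],4),round(d["score"],2)) for d in models.mark_of("clamp_bar",c)])
    if c=="top":
        for m in masks(c,"board"): print("board",m.sum(),*rect(c,m,.016))
        for m in masks(c,"stop")[:1]: print(edge(c,m,.024))
```

```text
True
t 7.8667 tcp [ 0.5593 -0.0319  0.0305] F [-0.99 -3.01  1.98]
tip x -0.07975969243318295
t 9.8833 tcp [ 0.5652 -0.0815  0.2132] F [ 0.03  0.26 -0.67]
top [(array([ 0.3781,  0.2954, -0.0033]), 0.84)]
[(array([0.5288, 0.1343, 0.1228]), 0.82), (array([ 0.5232,  0.212 , -0.0043]), 0.55)]
board 2809 [0.37754492 0.30067352] [ 70.76695251 137.36102295] [-0.729663   0.6838069]
board 2551 [0.55339294 0.01968664] [136.14022827  69.8628006 ] [-0.9910623  -0.13339978]
(array([0.53176343, 0.05358252], dtype=float32), array([-0.9917418 , -0.12825075], dtype=float32), (np.float64(0.4368717077342574), np.float64(0.6212367490039159)))
side [(array([0.5579, 0.0169, 0.0018]), 0.67), (array([ 0.38  ,  0.297 , -0.0016]), 0.57)]
[(array([0.5288, 0.1328, 0.1246]), 0.9)]
```

View pics/side2.png

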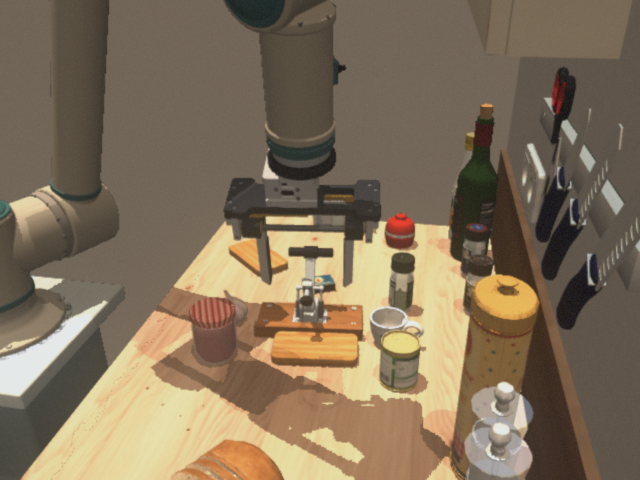

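```bash
python3 -c "
import cv2
im=cv2.imread('pics/top2.png')[190:350,270:480]; cv2.imwrite('pics/top2c.png',cv2.resize(im,None,fx=3.6,fy=3.6,interpolation=2))"
```

```text
(no output)
```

View pics/top2c.png

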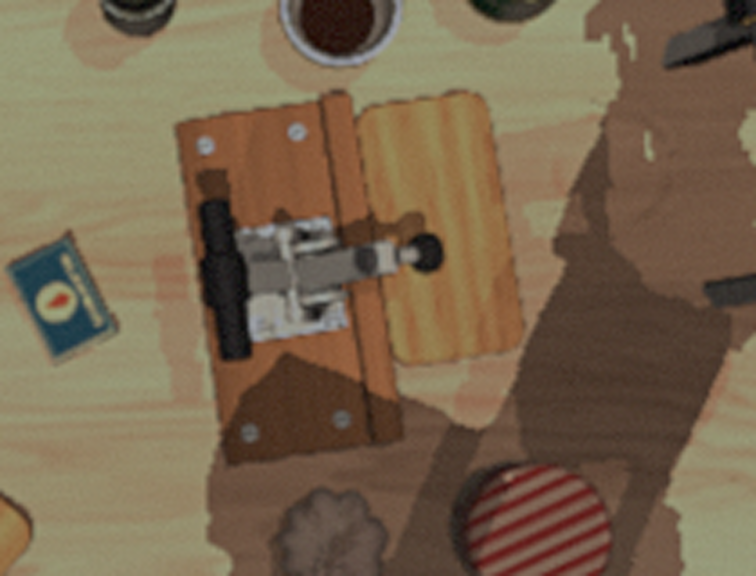

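The side and top views show the board (top at (417,247) → crop (440,225)) flush and parallel against the rail. The raised foot at crop (425,252) is over the middle of the board, and the bystanders are untouched. Now the clamp.

Run:
```python
from h import *
T=np.deg2rad(15); s=-1
r.move_l(pose((-.13,-.012,.25),T,s)[0],vel=.15)
gripper_to(0.0)
r.move_to(*pose((.125,0,.23),0,s)); state()
r.move_l(pose((.125,0,.110),0,s)[0],vel=.1); state()
print(r.move_l(pose((.038,0,.110),0,s)[0],vel=.06,guard=30)); state()
for c in ["top","side"]:
    im=vision.snapshot(c); cv2.imwrite(f"pics/{c}3.png",im[...,::-1])
    print(c,[(np.round(d["at"],4),round(d["score"],2)) for n in ["clamp_bar","clamp_foot"] for d in models.mark_of(n,c)])
```

```text
t 13.2667 tcp [0.5201 0.1752 0.2551] F [-0.11 -0.29 -0.13]
t 14.6167 tcp [0.5201 0.176  0.1357] F [-0.74  0.62  0.01]
False
t 16.2167 tcp [0.531  0.0899 0.135 ] F [-0.73  0.47 -0.15]
top [(array([ 0.6917, -0.0261, -0.0033]), 0.73)]
side [(array([0.538 , 0.0448, 0.1253]), 0.8), (array([0.5389, 0.0238, 0.0161]), 0.58)]
```

View pics/side3.png

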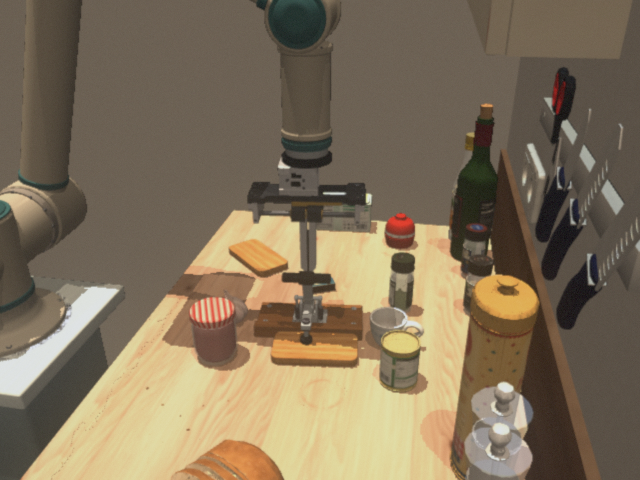

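The clamp has snapped shut: the crossbar is at (306,281) and the foot rests on the board at (306,340). The detected bar and foot positions match the closed geometry. I'll retract up and back, check once more, then hand in.

Run:
```python
from h import *
s=-1
r.move_l(pose((.075,0,.115),0,s)[0],vel=.1)
r.move_l(pose((.075,0,.26),0,s)[0],vel=.15); r.hold(.5); state()
for c in ["top","side"]:
    im=vision.snapshot(c); cv2.imwrite(f"pics/{c}4.png",im[...,::-1])
    print(c,[(n,np.round(d["at"],4),round(d["score"],2)) for n in ["clamp_bar","clamp_foot","board"] for d in models.mark_of(n,c)])
for m in masks("side","board"): print(m.sum(),*rect("side",m,.016))
```

```text
t 18.6583 tcp [0.5262 0.1264 0.2849] F [-0.07  0.54  0.38]
top [('clamp_bar', array([ 0.6839,  0.1691, -0.0011]), 0.32), ('board', array([ 0.3786,  0.2989, -0.0031]), 0.68)]
side [('clamp_bar', array([0.5393, 0.0436, 0.1236]), 0.86), ('clamp_foot', array([0.5403, 0.022 , 0.0154]), 0.94), ('board', array([0.5559, 0.0168, 0.0017]), 0.78), ('board', array([ 0.3811,  0.2953, -0.0022]), 0.76)]
2718 [0.55554608 0.00931323] [135.7300415   89.79398346] [-0.9890685  -0.14745617]
1000 [0.66807556 0.09869926] [89.8155899 96.0477829] [-0.5039099   0.86375624]
1355 [0.3809227  0.28684955] [ 80.08104706 156.76777649] [-0.7137753  0.7003748]
```

View pics/side4.png

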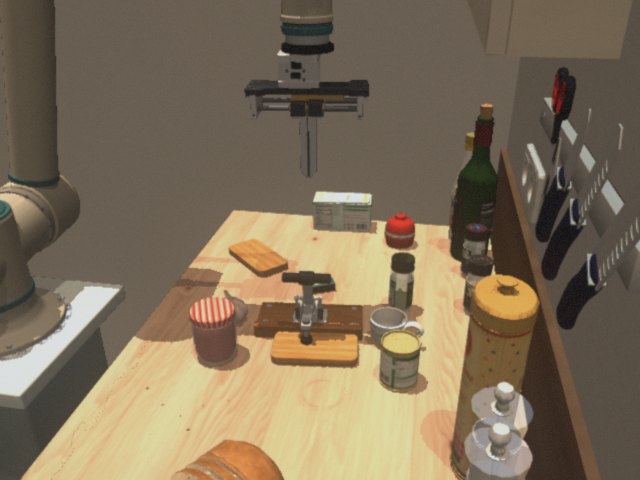

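The gripper is clear. The foot presses on the board at (306,337), the board is flush with the rail, and the bystanders are where they started.

```bash
python3 -c "
from plant import r
print(r.sign_off())"
```

```text
the job is handed in; nothing more can be done
None
```

The board lies flush against the stop rail, about 13 mm off the clamp's centre, with the clamp snapped shut on it; I handed the job in at about 19 s of the 42 s, but the sign-off gave no verdict.

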